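Screw the filler cap back on the steam cleaner

TASK

Take the filler cap from the lavender dish and put it back on the steam cleaner: set it upright in the filler neck and, resting it lightly on the thread, turn it backwards (anticlockwise from above) until you feel it reach the end of the thread and drop with a click, then turn it forwards until its flange is fully home on the rim of the neck, and let go. Do not lean on it or force it on the thread, and leave the other things on the counter where they are.

Things in the scene. Friction and masses are not known exactly. Their poses are not given: they have to be found in the camera images.
- cleaner: steam cleaner, a white plastic box 300 x 210 mm, top 150 mm above the counter, too heavy to shift. Origin: centre of its underside; x runs from its front (hose socket, facing the robot at yaw 0) to its back. A black carrying handle 20 mm thick arches across the top 105 mm behind the origin, 205 mm above the counter; the filler neck stands 50 mm in front of the origin.
- neck_rim (a point): centre of the filler neck's mouth, level with its flat rim, 182 mm above the counter; axes as the cleaner. The upright metal neck is 60 mm across outside and 32 mm tall; its bore is 46 mm across and flares to 52 mm at the rim.
- thread_top (a point): point on the neck's axis 5 mm below the rim, level with the top of the thread in the bore. Right-hand thread with three starts 120 degrees apart: ribs 2 mm thick leaving a hole 38 mm across, each going down 18 mm per full turn (2.9 mm per rad), so one rib lies 6 mm above the next. The angle of the starts differs from case to case and is not measured; this point's yaw is the cleaner's.
- cap: black plastic filler cap standing plug down in the dish, 58 mm tall, about 90 g. Origin: centre of the plug's flat foot; z up along its axis; x along its grip bar. From the foot up: plug 36 mm across, its lowest 8 mm tapering to 26 mm; flange 60 mm across and 5 mm thick, underside 24.7 mm above the foot; grip bar across its top.
- cap_grip (a point): point inside the cap's grip bar, on the axis, 46.7 mm above the foot; axes as the cap. The bar is 52 mm long (x), 13 mm wide (y), 28 mm tall, from 29.7 to 57.7 mm above the foot.
- cap_lugs (a point): point on the cap's axis 12 mm above its foot, level with its three round lugs, 2.6 mm thick, reaching out to 44 mm across the plug; one on the +x side, the others 120 degrees either way. In the thread the lugs have 1.4 mm of play up and down, the plug 1 mm to each side. Home and snug, the cap resists turning with about 0.15 to 0.2 N m, which is enough; fingers on the bar slip round at about 0.3 N m.
- cap_flange (a point): point on the cap's axis level with the flange's underside, 24.7 mm above the foot; meets neck_rim when home. Set in at any angle the lugs rest on a rib, flange 3 to 9 mm above it. Turned back it climbs to nearly 9 mm within 120 degrees; there the rib ends and it can drop 6 mm. Turned forward from there it sinks 2.9 mm/rad, meets the rim after about 1 rad and is held tight within 0.5 rad more.
- dish: shallow round lavender ceramic dish in which the cap stands, 120 mm across, 16 mm tall, floor 5 mm thick. Origin: centre of its underside.
- canister: closed clear plastic canister of clothes pegs, 100 mm across, 160 mm tall. Origin: centre of its underside. Bystander.
- egg: wooden darning egg standing on its flat end, 58 mm across, 71 mm tall. Origin: centre of its underside. Bystander.
- brush: lint brush lying flat, 235 mm long along x, head 52 mm wide at +x, chrome handle at -x, 26 mm tall. Origin: under the joint of head and handle. Bystander.
- clipboard: aluminium clipboard lying flat, 320 mm along x, 228 mm along y, clip at +x 19 mm tall. Origin: centre of its underside. Bystander.
- spray: white spray bottle, 72 mm across, 204 mm tall. Origin: centre of its underside. Bystander.
- measure: white plastic measuring cup, 80 mm across, 85 mm tall, handle at +y. Origin: centre of its underside. Bystander.
Mind the look-alikes: they are no part of the job. Several things look just like the cap: the one meant starts farthest from the robot's base.

How it is judged:
On the way, in this order (a step that is already met when the one before it is completed fails the run):
1. the cap, resting on the thread and turning, has come up to the thread start (z of cap_flange in the frame of neck_rim between 0.0077 and 0.0098 m and horizontal distance between cap_flange and neck_rim below 0.0025 m and angle between cap's own z axis and vertical below 0.06 rad and contact force between cap and cleaner above 0.3 N and angular speed of cap above 0.05 rad/s and linear speed of cap below 0.008 m/s).
2. it has dropped off the thread start into the thread (z of cap_flange in the frame of neck_rim below 0.0045 m and horizontal distance between cap_flange and neck_rim below 0.0025 m).
At the end, for the whole second after the job is handed in: The cap is screwed home and released: upright in the neck, its flange within 1 mm of the rim and its axis within 2.5 mm of the neck's, at rest (z of cap_flange in the frame of neck_rim below 0.001 m and horizontal distance between cap_flange and neck_rim below 0.0025 m and angle between cap's own z axis and vertical below 0.05 rad and linear speed of cap below 0.02 m/s); the robot touches nothing.
It fails at once if the cap is forced on the thread before it is home: contact forces on it add up to more than 40 N (contact force between cap and cleaner above 40 N and z of cap_flange in the frame of neck_rim above 0.0015 m).
It fails at once if another thing on the counter is knocked out of place (more than 40 mm) (distance of any of dish, canister, egg, brush, clipboard, spray, measure from where it was at the start of the episode above 0.04 m).
It also fails if it takes over 61 s, if anything falls off the work surface, if the arm or the gripper's body presses on something with over 40 N, if the wrist force passes 120 N, or if a joint passes its speed limit or range.

ROBOT

A 6-joint arm with a two-finger parallel gripper is mounted at the origin on the work surface. World frame = base frame: x ahead of the robot, y to its left, z up, the work surface at z = 0. Lengths are in m, angles in rad, forces in N, time in s.
With the tool pointing down it reaches from about 0.375 to 0.75 m from the base axis. Payload 9 kg.
Tool frame: the origin (TCP) lies at the very end of the fingers, on their centre line; the grasp point (between the pads) lies 19 mm behind it; z points along the fingers, x is the direction in which the jaws open and shut, and the axes are right-handed (so a half turn about z gives the same grasp; the last joint's range is limited). The gripper opens to 85 mm and grips with 20 to 120 N. Pads are 22 mm wide; open, the fingers measure 114 mm over their backs; the gripper's body (76 mm by 85 mm) begins 54 mm behind the grasp point. The pads swing forward as they close: fully open they stand 13 mm farther back than shut.
Start: joints at [-1.49, 0.104, 0.097, 1.564, 0, 1.353], TCP at [0.177, -0.573, 0.199] pointing down, gripper open.
Joint ranges: [-2.99, 2.99], [-0.84, 1.86], [-1.1, 1.16], [-1.84, 2.11], [-1.51, 1.56], [-3.14, 3.14]. Speed limits (rad/s): [2.22, 2.22, 2.57, 3.14, 3.14, 3.14].

INTERFACE

Orientations are given as [roll, pitch, yaw] about the fixed x, y, z axes, in that order (R = Rz(yaw) Ry(pitch) Rx(roll)).
In Python, from plant import telemetry, vision, job_done gives the robot as it stands.
- The arm moves only by the tool apply_moves, never from a script. Its argument "moves" is a list of rows, each a list of 3 entries, a list of its own where there are three numbers: the shift along the tool's x, y, z in mm, then the turn, a rotation vector about the tool's x, y, z in degrees, then the finger opening in mm, from 0 to 85.4. A call has exactly 8 rows; each row is the pose to reach, as a shift and turn from the pose commanded when the call began, along the tool's axes at that moment; what a row does not reach only later rows make up. A row lasts 1/8 s, in which the tool goes at most 62.5 mm and 10.7 degrees, less where a joint would pass 70% of its speed; a pose out of reach is approached as far as the arm can. A call with a gripper value outside its range is refused whole. The fingers move at their own pace and stop on an object; "squeeze" is the grip in N (left out, the last holds). Time passes only in rows, so rows that repeat a pose let the fingers close, or fill a call up. It gives the time, the measured TCP pose, the force and the opening at its end, in the units of the state.
- telemetry.observe(): the state, without advancing time (a new reading comes with each control period).
- vision.get_image(name): name is "side" or "top" or "wrist"; returns the picture (480x640x3 uint8, red, green, blue); there is no depth.
- vision.camera_params(name): a dict with "mtx" (3x3 intrinsics, pixels), "dist_coeffs" ([k1, k2, p1, p2, k3] as OpenCV has them; the pictures are not rectified), "R" (3x3) and "t" (3): a world point X has camera coordinates R X + t; the wrist camera has in their place "mount" (4x4, takes a point from camera to tool coordinates, whose origin is the TCP and whose axes are the tool frame's). Camera axes: x right, y down, z forward; pixel columns grow to the right and rows downward; lengths in m; the calibration is good to about 2 mm. A picture is of the moment at which its call begins: read the wrist's pose just before it. camera_params takes no time and is no camera call.
- job_done(): hands the job in, once; it reports no verdict.
The state is a dict: "time": time; "joint_pos": joint angles; "joint_vel": joint speeds; "joint_torque": joint torques, N m; "tcp_pos": TCP position; "eef_rot": TCP orientation; "wrist_force": force on the tool from outside, world axes, zero at the start; "torque": the same for the moment, N m; "finger_gap": finger opening in m.
Only numpy, scipy, OpenCV 4.12 (cv2) and the standard library are available. Lean on these libraries where they do the work, as an engineer would, in place of code of your own. Each camera call takes 0.05 s, during which the arm holds its last target. There are 200 camera calls.

## Working session

There is one attempt and no reset: what is moved stays moved. The work goes in short steps, Python scripts to look and compute and a tool call to move; the robot and the scene stay as the last step left them, time stands still between calls to the robot, and variables do not carry over. Pictures are saved under pics/ and viewed, about 8 in all and at most 12, crops included, and the job is handed in when it is done.

Besides the shell and the picture viewer there is one more tool, called after "Call:" as a command line: name --argument value ..., lists and objects as JSON in quotes. apply_moves: Moves the arm, as the interface text tells. Its arguments: {"type":"object","properties":{"moves":{"type":"array"},"squeeze":{"type":"number"}},"required":["moves"]}

```bash
mkdir -p pics; ls; python3 - <<'E'
from plant import telemetry, vision
import cv2,json
s=telemetry.observe();print(s)
for n in("top","side"):
    im=vision.get_image(n);cv2.imwrite(f"pics/{n}0.png",im[:,:,::-1])
    print(n,vision.camera_params(n))
print(vision.camera_params("wrist"))
E
```

```text
pics
{'time': 0.0, 'joint_pos': array([-1.48971672e+00,  1.04675165e-01,  9.64352556e-02,  1.56383883e+00,
        3.57069412e-05,  1.35312877e+00]), 'joint_vel': array([ 0.00118559, -0.0002792 ,  0.00144764, -0.00164999, -0.00166546,
        0.00078819]), 'joint_torque': array([-2.48468685e-03, -5.56930912e+01,  5.03655553e+01,  1.65383663e-02,
       -5.41474055e-04,  1.63560497e-05]), 'tcp_pos': array([ 0.17660377, -0.57304801,  0.19811773]), 'eef_rot': array([-3.14128085e+00,  1.24444501e-03, -1.27204899e+00]), 'wrist_force': array([-0.1255634 , -0.05227189, -0.25882469]), 'torque': array([-0.03151111,  0.05384448,  0.02629611]), 'finger_gap': 0.08589591000944895}
top {'mtx': array([[511.31639907,   0.        , 331.42422568],
       [  0.        , 511.31639907, 235.57595823],
       [  0.        ,   0.        ,   1.        ]]), 'dist_coeffs': array([-0.04186568,  0.        ,  0.        ,  0.        ,  0.        ]), 'R': array([[-0.02269112, -0.99965981, -0.01285964],
       [-0.98668986,  0.02446477, -0.16076256],
       [ 0.16102248,  0.00904059, -0.98690933]]), 't': array([0.02
[... 397 characters left out ...]
  [ 0.45554685,  0.72259831, -0.51993148]]), 't': array([-0.36429705,  0.25248191,  1.23304629])}
{'mtx': array([[363.84639275,   0.        , 321.82160479],
       [  0.        , 363.84639275, 241.29137813],
       [  0.        ,   0.        ,   1.        ]]), 'dist_coeffs': array([-0.04510239,  0.        ,  0.        ,  0.        ,  0.        ]), 'mount': array([[ 9.99998544e-01, -6.51553917e-05,  1.70533954e-03,
        -3.25728438e-04],
       [-3.84446966e-04,  9.64984739e-01,  2.62305748e-01,
        -6.56991952e-02],
       [-1.66271727e-03, -2.62306022e-01,  9.64983309e-01,
        -1.76007279e-01],
       [ 0.00000000e+00,  0.00000000e+00,  0.00000000e+00,
         1.00000000e+00]])}
```

View pics/top0.png

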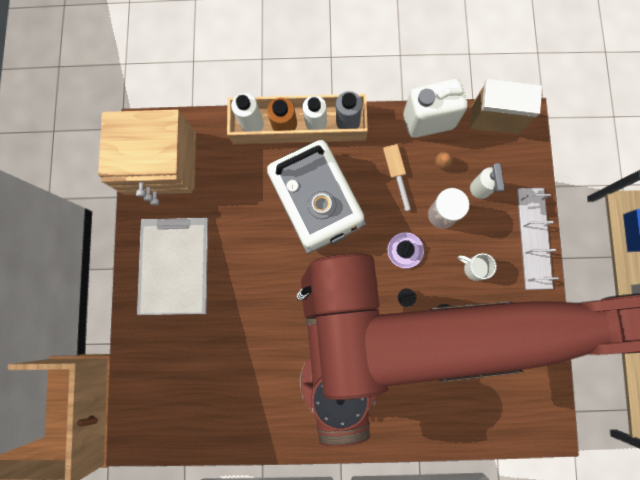

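View pics/side0.png

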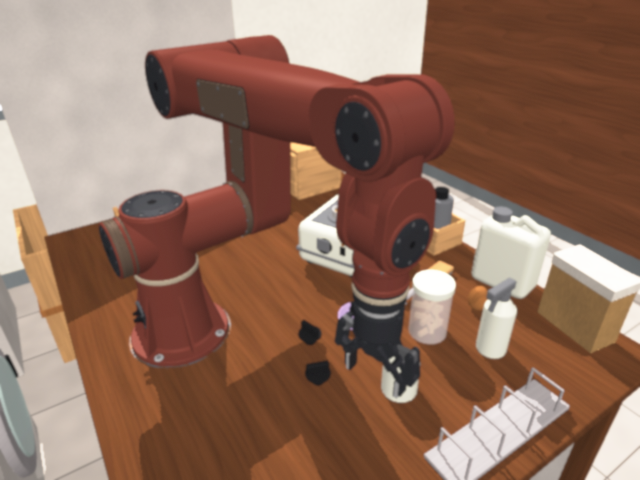

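Cap look-alikes in the top view are at (405,250) in the lavender dish, (407,297), and (443,310), which the arm partly hides. The first is the one meant, because it stands in the dish and is farthest from the base (about (340,400)). I'll confirm it in an enlarged crop, with the neck at (321,204) alongside.

```bash
cat > h.py <<'E'
import numpy as np,cv2
from plant import telemetry,vision
from scipy.spatial.transform import Rotation as Ro
def cam(n,s=None):
    p=vision.camera_params(n)
    if n!="wrist": return p["mtx"],p["dist_coeffs"],p["R"],p["t"]
    T=np.eye(4);T[:3,:3]=Ro.from_euler("xyz",s["eef_rot"]).as_matrix();T[:3,3]=s["tcp_pos"]
    W=np.linalg.inv(T@p["mount"]);return p["mtx"],p["dist_coeffs"],W[:3,:3],W[:3,3]
def px2w(c,uv,z):
    K,d,R,t=c
    q=cv2.undistortPoints(np.array([[uv]],float),K,d)[0,0]
    r=R.T@[q[0],q[1],1];o=-R.T@t
    return o+r*(z-o[2])/r[2]
def w2px(c,X):
    K,d,R,t=c
    return cv2.projectPoints(np.atleast_2d(np.array(X,float)),cv2.Rodrigues(R)[0],t,K,d)[0][:,0]
E
python3 - <<'E'
from h import *
im=cv2.imread("pics/top0.png")
a=cv2.resize(im[225:275,380:430],(400,400),interpolation=cv2.INTER_CUBIC)
b=cv2.resize(im[130:260,260:370],(440,520),interpolation=cv2.INTER_CUBIC)[:400]
b=cv2.resize(im[135:260,255:375],(384,400),interpolation=cv2.INTER_CUBIC)
cv2.imwrite("pics/c1.png",np.hstack([a,b]))
c=cam("top")
for n,uv,z in[("cap",(405,249),.06),("capflange",(405,250),.03),("dish",(406,251),.016),("c2",(407,297),.05),("c3",(443,310),.05),("neck",(321,204),.182)]:print(n,px2w(c,uv,z).round(4))
E
```

```text
cap [ 0.4133 -0.2196  0.06  ]
capflange [ 0.414  -0.2235  0.03  ]
dish [ 0.4124 -0.2285  0.016 ]
c2 [ 0.2609 -0.2204  0.05  ]
c3 [ 0.2172 -0.3324  0.05  ]
neck [0.5397 0.0428 0.182 ]
```

View pics/c1.png

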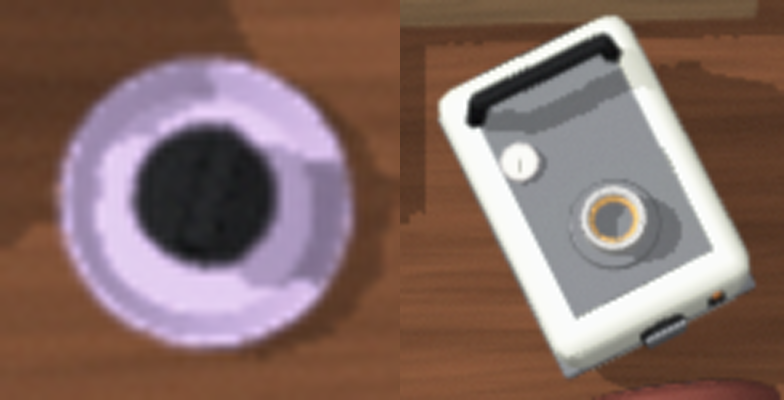

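The crop confirms it: the round black cap stands in the lavender dish at (405,249), and the neck mouth is at (321.6,203). The bar direction isn't visible from here, so I'll move the wrist camera over the dish.

Call:
apply_moves --moves '[[[-38,-47,0],[0,0,0],85],[[-76,-94,0],[0,0,0],85],[[-114,-141,0],[0,0,0],85],[[-152,-188,0],[0,0,0],85],[[-190,-235,0],[0,0,0],85],[[-228,-282,0],[0,0,0],85],[[-265,-330,0],[0,0,0],85],[[-265,-330,0],[0,0,0],85]]'

```text
time: 1.1
tcp_pos: [0.4156, -0.2195, 0.1988]
eef_rot: [-3.141, 0.001, -1.266]
wrist_force: [-0.1, -0.9, -0.1]
finger_gap: 0.085
```

```bash
python3 - <<'E'
from h import *
s=telemetry.observe();im=vision.get_image("wrist");cv2.imwrite("pics/w1.png",im[:,:,::-1])
print(s["time"],s["tcp_pos"],s["eef_rot"],s["joint_pos"],s["joint_vel"].round(3))
c=cam("wrist",s)
print(w2px(c,[[.414,-.223,.063]]))
im=vision.get_image("top");cv2.imwrite("pics/t1.png",im[:,:,::-1])
E
```

```text
1.1 [ 0.41563637 -0.21952742  0.19880011] [-3.14120717e+00  5.42446223e-04 -1.26593463e+00] [-7.65709437e-01 -2.94335182e-01 -2.78344038e-01  1.58707857e+00
  5.98423967e-04  2.07102153e+00] [-0.086  0.008 -0.001 -0.008 -0.025 -0.058]
[[324.87664981 223.22972801]]
```

View pics/w1.png

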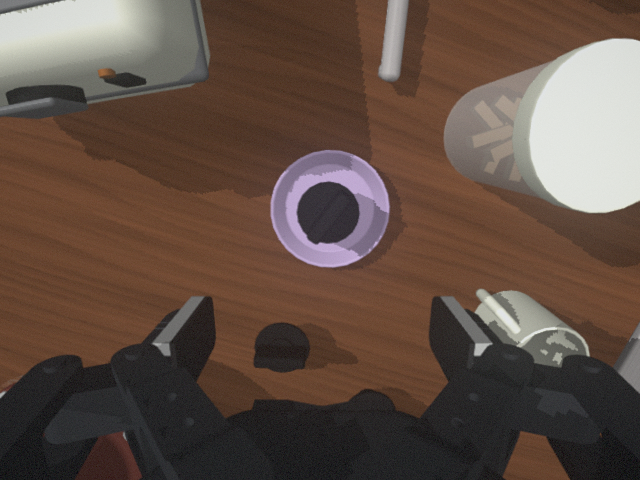

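The cap is at about (328,212) in the dish (330,209), and its bar runs diagonally. I'll enlarge it with a contrast boost.

```bash
python3 - <<'E'
from h import *
im=cv2.imread("pics/w1.png")
a=cv2.resize(im[172:252,288:368],(560,560),interpolation=cv2.INTER_CUBIC)
a=np.clip(a.astype(float)*3-30,0,255).astype(np.uint8)
cv2.imwrite("pics/c2.png",a)
E
```

```text
(no output)
```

View pics/c2.png

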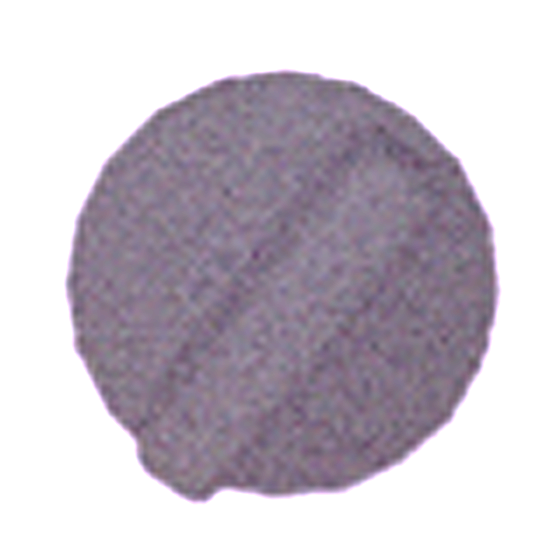

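```bash
python3 - <<'E'
from h import *
T=Ro
s=dict(tcp_pos=np.array([.41563637,-.21952742,.19880011]),eef_rot=np.array([-3.14120717,5.42e-4,-1.26593463]))
c=cam("wrist",s)
f=lambda x,y,z:px2w(c,(288+x/7-.5,172+y/7-.5),z)
a=f(395,150,.0627);b=f(178,470,.0627);m=(a+b)/2;d=a-b
fl=f(283,283,.034)
print(a,b,m,"len",np.linalg.norm(d),"baryaw",np.arctan2(d[1],d[0]),"flange ctr",fl, "dish",px2w(c,(330,209),.012))
print(w2px(cam("top"),[[*m[:2],.0627]]))
yaw=-1.266;R=Ro.from_euler("xyz",[np.pi,0,yaw]).as_matrix()
print("shift",(R.T@(np.r_[(m[:2]+fl[:2])/2,.2]-s["tcp_pos"]))*1000)
E
```

```text
[ 0.44422444 -0.23057722  0.0627    ] [ 0.39742986 -0.21714397  0.0627    ] [ 0.42082715 -0.22386059  0.0627    ] len 0.048684541908840646 baryaw -0.27955126810618774 flange ctr [ 0.41937049 -0.22462     0.034     ] dish [ 0.41905994 -0.22731531  0.012     ]
[[406.33939925 246.51713792]]
shift [ 5.83482996 -2.84244035 -1.19989   ]
```

Call:
apply_moves --moves '[[[6,-3,0],[0,0,-10.5],85],[[6,-3,0],[0,0,-21],85],[[6,-3,0],[0,0,-31.5],85],[[6,-3,0],[0,0,-42],85],[[6,-3,0],[0,0,-52.5],85],[[6,-3,0],[0,0,-63],85],[[6,-3,0],[0,0,-73.5],85],[[6,-3,0],[0,0,-84],85]]'

```text
time: 2.2
tcp_pos: [0.4177, -0.2294, 0.1986]
eef_rot: [-3.141, 0.0, 0.197]
wrist_force: [-0.3, -0.4, 0.2]
finger_gap: 0.0853
```

Call:
apply_moves --moves '[[[0,0,20],[0,0,-10.5],70],[[0,0,40],[0,0,-21],60],[[0,0,60],[0,0,-31.5],50],[[0,0,70],[0,0,-42],50],[[0,0,80],[0,0,-52.5],50],[[0,0,80],[0,0,-62.5],50],[[0,0,80],[0,0,-62.5],50],[[0,0,80],[0,0,-62.5],50]]'

```text
time: 3.2
tcp_pos: [0.4183, -0.2287, 0.1189]
eef_rot: [3.142, 0.0, 1.28]
wrist_force: [-0.1, 0.2, 0.6]
finger_gap: 0.0499
```

```bash
python3 - <<'E'
from h import *
s=telemetry.observe();im=vision.get_image("wrist")[:,:,::-1];cv2.imwrite("pics/w2.png",im)
print(s["time"],s["tcp_pos"],s["eef_rot"],s["joint_pos"].round(3),s["joint_vel"].round(3),s["finger_gap"])
c=cam("wrist",s)
print(w2px(c,[[.420,-.2243,.0627],[.420,-.2243,.0347]]),w2px(c,[[*s["tcp_pos"][:2],.0627]]))
u,v=w2px(c,[[.420,-.2243,.05]])[0].astype(int)
v=max(v,90)
a=np.ascontiguousarray(im[v-90:v+90,u-120:u+120]);print(u-120,v-90)
a=cv2.resize(a,(720,540),interpolation=cv2.INTER_CUBIC)
cv2.imwrite("pics/c3.png",np.clip(a.astype(float)*2.5-20,0,255).astype(np.uint8))
E
```

```text
3.2 [ 0.4182693  -0.22869606  0.11894644] [3.14153913e+00 2.10336545e-04 1.27963882e+00] [-0.776 -0.28  -0.411  1.439 -0.    -0.484] [ 0.009 -0.001  0.    -0.    -0.001 -0.011] 0.04994984519206224
[[329.47394364 247.12724021]
 [328.75416952 236.52978087]] [[322.39243646 246.55008041]]
209 152
```

View pics/c3.png

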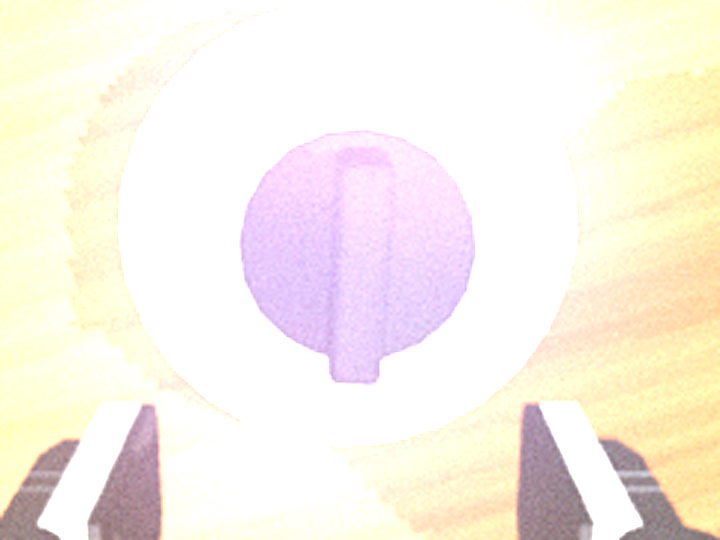

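```bash
python3 - <<'E'
from h import *
s=telemetry.observe();c=cam("wrist",s)
f=lambda x,y,z:px2w(c,(209+x/3-.3,152+y/3-.3),z)
a=f(365,168,.0627);b=f(355,381,.0627);m=(a+b)/2;d=a-b
fl=f(357.5,246,.0335)
print(m,"len",np.linalg.norm(d),"baryaw",np.arctan2(d[1],d[0]),fl)
R=Ro.from_euler("xyz",s["eef_rot"]).as_matrix()
for q in(m,fl):print((R.T@(q-s["tcp_pos"]))*1000)
E
```

```text
[ 0.41798942 -0.22404632  0.0627    ] len 0.04896703982950503 baryaw 2.8116579901371113 [ 0.41815465 -0.22419246  0.0335    ]
[ 4.16707651 -1.65038332 56.28209616]
[ 4.07945452 -1.45293305 85.48213028]
```

Call:
apply_moves --moves '[[[4,-1.5,20],[0,0,2],50],[[4,-1.5,40],[0,0,2],50],[[4,-1.5,60],[0,0,2],50],[[4,-1.5,74],[0,0,2],50],[[4,-1.5,81],[0,0,2],50],[[4,-1.5,81],[0,0,2],50],[[4,-1.5,81],[0,0,2],30],[[4,-1.5,81],[0,0,2],20]]' --squeeze 40

```text
time: 4.25
tcp_pos: [0.4187, -0.224, 0.0385]
eef_rot: [3.141, 0.001, 1.25]
wrist_force: [0.7, -0.3, -0.4]
finger_gap: 0.02
```

Call:
apply_moves --moves '[[[0,0,0],[0,0,0],0],[[0,0,0],[0,0,0],0],[[0,0,0],[0,0,0],0],[[0,0,0],[0,0,0],0],[[0,0,-5],[0,0,0],0],[[0,0,-15],[0,0,0],0],[[0,0,-25],[0,0,0],0],[[0,0,-30],[0,0,0],0]]'

```text
time: 5.25
tcp_pos: [0.4188, -0.2241, 0.0691]
eef_rot: [3.14, 0.001, 1.25]
wrist_force: [-0.5, -0.1, 0.3]
finger_gap: 0.0001
```

```bash
python3 - <<'E'
from h import *
s=telemetry.observe();print({k:np.round(s[k],4) for k in s})
E
```

```text
{'time': np.float64(5.25), 'joint_pos': array([-7.6760e-01, -2.7230e-01, -4.9560e-01,  1.3461e+00, -1.0000e-04,
       -4.4680e-01]), 'joint_vel': array([ 0.0002, -0.0125,  0.0473,  0.0702, -0.0002, -0.0012]), 'joint_torque': array([ 2.78000e-02, -3.63391e+01,  4.99073e+01, -5.63000e-02,
       -3.00000e-04,  0.00000e+00]), 'tcp_pos': array([ 0.4188, -0.2241,  0.0691]), 'eef_rot': array([3.1403e+00, 7.0000e-04, 1.2500e+00]), 'wrist_force': array([-0.5096, -0.0908,  0.3117]), 'torque': array([ 0.0239,  0.0183, -0.0197]), 'finger_gap': np.float64(0.0001)}
```

```bash
python3 - <<'E'
from h import *
im=vision.get_image("wrist")[:,:,::-1];cv2.imwrite("pics/w3.png",im)
s=telemetry.observe();c=cam("wrist",s)
print(w2px(c,[[.4184,-.2241,.0627],[.4184,-.2241,.0335]]))
a=im[100:480,100:540];a=np.clip(a.astype(float)*1.7,0,255).astype(np.uint8)
cv2.imwrite("pics/c4.png",cv2.resize(a,None,fx=1.5,fy=1.5))
E
```

```text
[[322.269967   271.50211031]
 [322.3025518  254.96049606]]
```

View pics/c4.png

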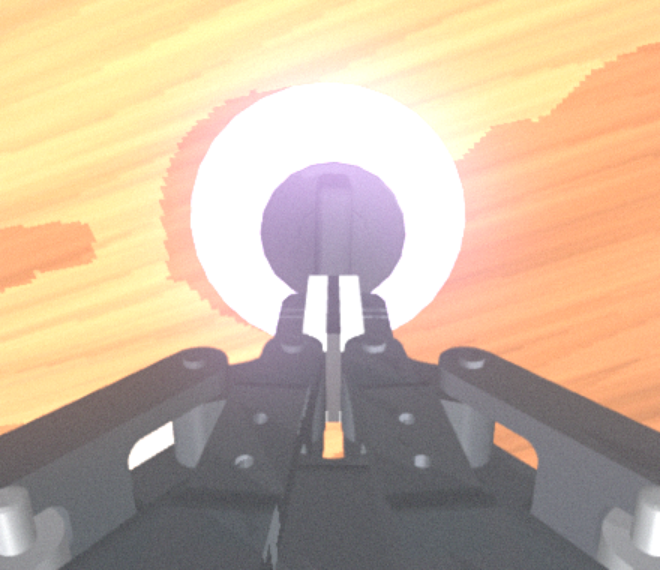

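The cap still stands in the dish at (322,255), and the fingers closed above it. From the finger-tip pixels, the tips end about 30–35 mm behind the reported TCP. I'll open and go lower gently while watching the force.

Call:
apply_moves --moves '[[[0,0,0],[0,0,0],40],[[0,0,0],[0,0,0],40],[[0,0,15],[0,0,0],40],[[0,0,30],[0,0,0],40],[[0,0,40],[0,0,0],40],[[0,0,46],[0,0,0],40],[[0,0,51],[0,0,0],40],[[0,0,51],[0,0,0],40]]'

```text
time: 6.3
tcp_pos: [0.4183, -0.2236, 0.0167]
eef_rot: [-3.141, -0.0, 1.25]
wrist_force: [1.0, -0.4, 1.2]
finger_gap: 0.0399
```

```bash
python3 - <<'E'
from h import *
im=vision.get_image("side")[:,:,::-1]
s=telemetry.observe();c=cam("side");u,v=w2px(c,[s["tcp_pos"]])[0];print(u,v,w2px(c,[[*s["tcp_pos"][:2],.0347],[*s["tcp_pos"][:2],.0627]]))
u,v=int(u),int(v)
print(u-60,v-60)
cv2.imwrite("pics/s2.png",cv2.resize(im[v-60:v+30,u-60:u+60],None,fx=6,fy=6,interpolation=cv2.INTER_CUBIC))
print(s["tcp_pos"],s["wrist_force"])
E
```

```text
359.5512401855049 314.12853439664514 [[359.75201623 309.03696129]
 [360.076463   300.80555051]]
299 254
[ 0.41841076 -0.22371214  0.01704456] [ 0.45131259 -0.08815203  0.31664188]
```

View pics/s2.png

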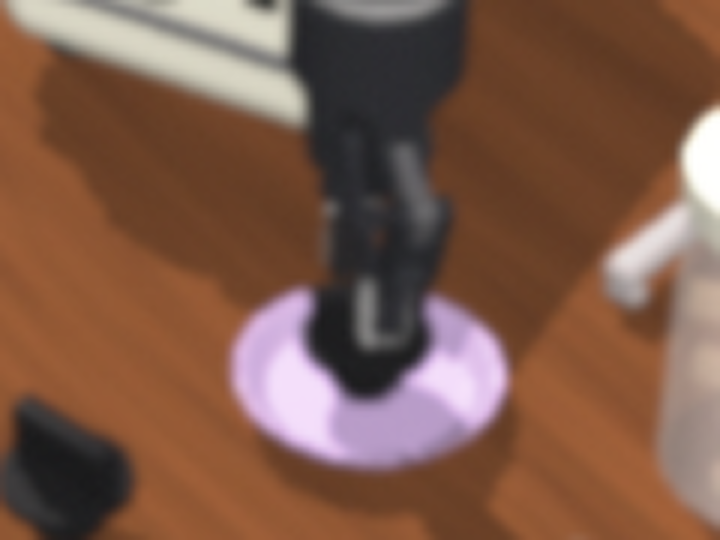

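The side view shows the fingers straddling the bar, with the near tip at (363,312) just above the flange and no force. I'll close now.

Call:
apply_moves --moves '[[[0,0,0],[0,0,0],30],[[0,0,0],[0,0,0],20],[[0,0,0],[0,0,0],10],[[0,0,0],[0,0,0],5],[[0,0,0],[0,0,0],0],[[0,0,0],[0,0,0],0],[[0,0,0],[0,0,0],0],[[0,0,0],[0,0,0],0]]'

```text
time: 7.35
tcp_pos: [0.4186, -0.2239, 0.0172]
eef_rot: [3.141, 0.0, 1.25]
wrist_force: [0.7, -0.4, 6.1]
finger_gap: 0.0113
```

```bash
python3 - <<'E'
from h import *
s=telemetry.observe();c=cam("side");p=s["tcp_pos"]
print({k:np.round(s[k],4) for k in s})
n=np.array([.4105,-.2475])
for z in(.017,.03,.04,.05):print(z,w2px(c,[[*n,z]]))
E
```

```text
{'time': np.float64(7.35), 'joint_pos': array([-7.677e-01, -2.396e-01, -5.637e-01,  1.246e+00, -1.000e-04,
       -4.468e-01]), 'joint_vel': array([-0.0021, -0.0006, -0.0009,  0.0007,  0.0006,  0.003 ]), 'joint_torque': array([ 7.21000e-02, -3.44569e+01,  4.59739e+01,  1.66200e-01,
       -1.24000e-02,  8.00000e-04]), 'tcp_pos': array([ 0.4186, -0.2239,  0.0172]), 'eef_rot': array([3.1409e+00, 4.0000e-04, 1.2500e+00]), 'wrist_force': array([ 0.6903, -0.378 ,  6.125 ]), 'torque': array([-0.0013, -0.0933, -0.0321]), 'finger_gap': np.float64(0.0113)}
0.017 [[362.59409322 320.24587961]]
0.03 [[362.76103297 316.47486809]]
0.04 [[362.89068503 313.54552484]]
0.05 [[363.02142732 310.59099488]]
```

Gripped: gap 11.3 mm on the 13 mm bar. I'll lift and carry the cap to a spot beside the neck for a close look.

Call:
apply_moves --moves '[[[0,0,-5],[0,0,0],0],[[0,0,-25],[0,0,0],0],[[0,0,-65],[0,0,0],0],[[0,0,-110],[0,0,0],0],[[0,0,-155],[0,0,0],0],[[0,0,-200],[0,0,0],0],[[30,8,-235],[0,0,0],0],[[70,20,-245],[0,0,0],0]]'

```text
time: 8.35
tcp_pos: [0.4601, -0.1637, 0.2642]
eef_rot: [3.139, 0.001, 1.248]
wrist_force: [1.2, -1.1, -2.7]
finger_gap: 0.0121
```

Call:
apply_moves --moves '[[[40,10,0],[0,0,0],0],[[80,20,0],[0,0,0],0],[[120,32,0],[0,0,0],0],[[160,45,0],[0,0,0],0],[[195,52,0],[0,0,0],0],[[215,58,0],[0,0,0],0],[[221,60,0],[0,0,0],0],[[221,60,0],[0,0,0],0]]'

```text
time: 9.35
tcp_pos: [0.5857, 0.0271, 0.2615]
eef_rot: [-3.141, 0.0, 1.25]
wrist_force: [0.2, 0.5, -0.8]
finger_gap: 0.0119
```

```bash
python3 - <<'E'
from h import *
s=telemetry.observe();im=vision.get_image("wrist")[:,:,::-1]
print({k:np.round(s[k],4) for k in s})
c=cam("wrist",s);print(w2px(c,[[.54,.043,.182]]))
cv2.imwrite("pics/w4.png",im)
E
```

```text
{'time': np.float64(9.35), 'joint_pos': array([-1.7640e-01,  8.8300e-02,  1.9500e-01,  1.6784e+00, -3.0000e-04,
        1.4410e-01]), 'joint_vel': array([-0.0153, -0.0159, -0.0081, -0.001 , -0.0015, -0.0053]), 'joint_torque': array([  1.05  , -54.0062,  50.3508,  -0.0549,   0.0776,   0.092 ]), 'tcp_pos': array([0.5857, 0.0271, 0.2615]), 'eef_rot': array([-3.1407e+00,  4.0000e-04,  1.2503e+00]), 'wrist_force': array([ 0.209 ,  0.5474, -0.8159]), 'torque': array([-0.0469, -0.0046,  0.0307]), 'finger_gap': np.float64(0.0119)}
[[323.44168615 170.15926884]]
```

View pics/w4.png

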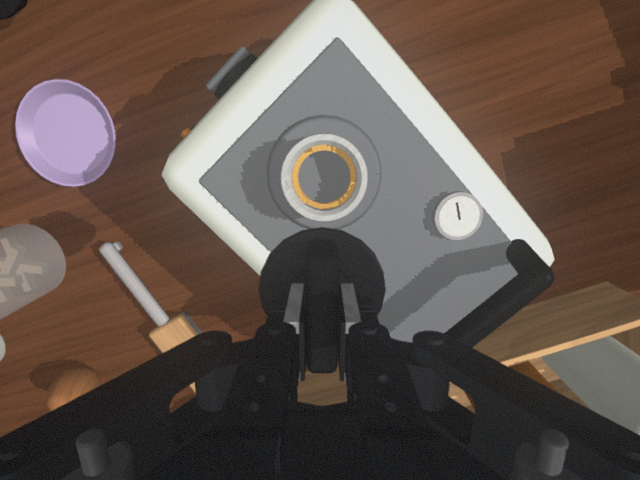

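The cap is held upright with its flange centre at about (322,288). The neck rim is centred near (324.5,177), and the dish is empty. I'll fit both circles by code.

```bash
python3 - <<'E'
from h import *
s=dict(tcp_pos=np.array([.5857,.0271,.2615]),eef_rot=np.array([-3.1407,.0004,1.2503]))
c=cam("wrist",s);im=cv2.imread("pics/w4.png").astype(int);g=im.max(2)
def circ(P):
    A=np.c_[2*P,np.ones(len(P))];x=np.linalg.lstsq(A,(P**2).sum(1),rcond=None)[0]
    r=np.sqrt(x[2]+x[0]**2+x[1]**2);e=np.hypot(*(P-x[:2]).T)-r;return x[:2],r,e
def fit(P):
    for _ in range(4):
        x,r,e=circ(P);P=P[abs(e)<max(2*np.std(e),.0004)]
    return x,r,e.std(),len(P)
# neck: along rays from centre outward, last bright pixel
pts=[]
for a in np.arange(0,2*np.pi,.03):
    rr=np.arange(34,52,.25);xs=324.5+rr*np.cos(a);ys=177+rr*np.sin(a)
    v=cv2.remap(g.astype(np.float32),xs.astype(np.float32)[None],ys.astype(np.float32)[None],1)[0]
    b=v>165
    if b.any() and ys.max()<226:pts.append((xs[b][-1],ys[b][-1]))
W=np.array([px2w(c,p,.182)[:2] for p in pts]);print("neck",fit(W),w2px(c,[[*fit(W)[0],.182]]))
# flange arc
pts=[]
for a in np.arange(np.pi+.1,2*np.pi-.1,.03):
    rr=np.arange(45,80,.25);xs=322.5+rr*np.cos(a);ys=288+rr*np.sin(a)
    v=cv2.remap(g.astype(np.float32),xs.astype(np.float32)[None],ys.astype(np.float32)[None],1)[0]
    i=np.argmax(v>75)
    if i>0:pts.append((xs[i],ys[i]))
for dz in(.0125,.0175):
    W2=np.array([px2w(c,p,.2615+dz)[:2] for p in pts]);x=fit(W2);
    R=Ro.from_euler("xyz",s["eef_rot"]).as_matrix()
    print("flange",x,"tool",R.T@np.r_[x[0]-s["tcp_pos"][:2],0]*1000)
n=fit(W)[0];print("neck tool",R.T@np.r_[n-s["tcp_pos"][:2],0]*1000)
E
```

```text
neck (array([0.54536687, 0.04154268]), np.float64(0.030013926728289456), np.float64(9.414966452608512e-05), 188) [[323.91240054 178.21673609]]
flange (array([0.58643465, 0.02655882]), np.float64(0.029919880040078596), np.float64(0.00014355846386037582), 95) tool [-2.82178914e-01  8.67728092e-01 -6.61709185e-04]
flange (array([0.58446516, 0.02721852]), np.float64(0.02900527356724834), np.float64(0.00013917009398382328), 95) tool [-2.76536792e-01 -1.20930339e+00  1.19010406e-03]
neck tool [ 1.00078904e+00 -4.28293023e+01  3.78314248e-02]
```

Call:
apply_moves --moves '[[[1,-20,0],[0,0,0],0],[[1.3,-40,0],[0,0,0],0],[[1.3,-43.7,10],[0,0,0],0],[[1.3,-43.7,25],[0,0,0],0],[[1.3,-43.7,40],[0,0,0],0],[[1.3,-43.7,50],[0,0,0],0],[[1.3,-43.7,55],[0,0,0],0],[[1.3,-43.7,55],[0,0,0],0]]'

```text
time: 10.4
tcp_pos: [0.5449, 0.0423, 0.2066]
eef_rot: [-3.141, 0.0, 1.25]
wrist_force: [0.1, -0.5, -0.4]
finger_gap: 0.0118
```

```bash
cat > st.py <<'E'
from h import *
s=telemetry.observe();R=Ro.from_euler("xyz",s["eef_rot"]).as_matrix()
print("t",s["time"],"tcp",s["tcp_pos"].round(4),"rot",s["eef_rot"].round(4),"F",s["wrist_force"].round(2),"T",s["torque"].round(3),"q6",s["joint_pos"][5].round(3),"gap",round(s["finger_gap"],4))
n=np.array([.5454,.0415])
print("cap-neck est mm (tool)", (R.T@np.r_[s["tcp_pos"][:2]-n,0])*1000+[-.3,.9,0],"flange h",(s["tcp_pos"][2]+.0125-.182)*1000)
E
python3 st.py
```

```text
t 10.4 tcp [0.5449 0.0423 0.2066] rot [-3.1412e+00  2.0000e-04  1.2500e+00] F [ 0.15 -0.52 -0.42] T [-0.006 -0.071  0.003] q6 0.159 gap 0.0118
cap-neck est mm (tool) [3.30828711e-01 1.45524051e-01 2.08311997e-04] flange h 37.05810518051825
```

Call:
apply_moves --moves '[[[-0.3,0,8],[0,0,0],0],[[-0.3,0,15],[0,0,0],0],[[-0.3,0,20],[0,0,0],0],[[-0.3,0,23],[0,0,0],0],[[-0.3,0,25],[0,0,0],0],[[-0.3,0,26],[0,0,0],0],[[-0.3,0,27],[0,0,0],0],[[-0.3,0,27],[0,0,0],0]]'

```text
time: 11.4
tcp_pos: [0.5449, 0.042, 0.1799]
eef_rot: [3.141, 0.0, 1.25]
wrist_force: [-0.8, -0.7, -0.9]
finger_gap: 0.0118
```

```bash
python3 st.py
```

```text
t 11.4 tcp [0.5449 0.042  0.1799] rot [3.1415e+00 1.0000e-04 1.2500e+00] F [-0.77 -0.75 -0.9 ] T [-0.     0.046  0.007] q6 0.158 gap 0.0118
cap-neck est mm (tool) [ 2.33215542e-02  2.40005284e-01 -8.92897886e-05] flange h 10.39999943205075
```

Call:
apply_moves --moves '[[[0,0,0.5],[0,0,0],0],[[0,0,1],[0,0,0],0],[[0,0,1.4],[0,0,0],0],[[0,0,1.8],[0,0,0],0],[[0,0,2.2],[0,0,0],0],[[0,0,2.5],[0,0,0],0],[[0,0,2.5],[0,0,0],0],[[0,0,2.5],[0,0,0],0]]'

```text
time: 12.4
tcp_pos: [0.5448, 0.042, 0.1774]
eef_rot: [3.142, 0.0, 1.25]
wrist_force: [-1.1, 0.7, -1.1]
finger_gap: 0.0117
```

```bash
python3 st.py
```

```text
t 12.4 tcp [0.5448 0.042  0.1774] rot [3.1416e+00 1.0000e-04 1.2500e+00] F [-1.08  0.66 -1.14] T [0.045 0.011 0.017] q6 0.158 gap 0.0117
cap-neck est mm (tool) [ 2.08940224e-02  2.11831498e-01 -5.43116446e-05] flange h 7.884717046821976
```

Call:
apply_moves --moves '[[[0,0,0.4],[0,0,0],0],[[0,0,0.8],[0,0,0],0],[[0,0,1.2],[0,0,0],0],[[0,0,1.5],[0,0,0],0],[[0,0,1.8],[0,0,0],0],[[0,0,2],[0,0,0],0],[[0,0,2],[0,0,0],0],[[0,0,2],[0,0,0],0]]'

```text
time: 13.4
tcp_pos: [0.5452, 0.0419, 0.1768]
eef_rot: [3.14, -0.0, 1.25]
wrist_force: [-2.8, 0.9, 10.2]
finger_gap: 0.0117
```

```bash
python3 st.py
```

```text
t 13.4 tcp [0.5452 0.0419 0.1768] rot [ 3.1399e+00 -1.0000e-04  1.2500e+00] F [-2.77  0.89 10.16] T [ 0.043  0.746 -0.025] q6 0.158 gap 0.0117
cap-neck est mm (tool) [ 5.92029480e-02  5.76073653e-01 -5.30503646e-04] flange h 7.267670999159092
```

Contact came at a flange height of about 7.3 mm with 10 N, so the lugs are resting on the rib. I'll ease the load and turn backwards, rising with the rib.

Call:
apply_moves --moves '[[[0,0,-0.9],[0,0,-1],0],[[0,0,-1.1],[0,0,-4],0],[[0,0,-1.25],[0,0,-7],0],[[0,0,-1.4],[0,0,-10],0],[[0,0,-1.55],[0,0,-13],0],[[0,0,-1.7],[0,0,-16],0],[[0,0,-1.85],[0,0,-19],0],[[0,0,-2.0],[0,0,-22],0]]'

```text
time: 14.4
tcp_pos: [0.5454, 0.042, 0.178]
eef_rot: [3.14, 0.0, 1.636]
wrist_force: [0.5, 0.3, 2.8]
finger_gap: 0.0121
```

```bash
python3 st.py
```

```text
t 14.4 tcp [0.5454 0.042  0.178 ] rot [3.1400e+00 3.0000e-04 1.6357e+00] F [0.47 0.34 2.84] T [ 0.103 -0.195 -0.026] q6 -0.227 gap 0.0121
cap-neck est mm (tool) [ 1.83553784e-01  9.64120452e-01 -2.61089490e-05] flange h 8.528623295856463
```

Call:
apply_moves --moves '[[[0,0,-0.1],[0,0,-2.5],0],[[0,0,-0.2],[0,0,-5],0],[[0,0,-0.3],[0,0,-7.5],0],[[0,0,-0.3],[0,0,-10],0],[[0,0,-0.3],[0,0,-12.5],0],[[0,0,-0.3],[0,0,-15],0],[[0,0,-0.3],[0,0,-17.5],0],[[0,0,-0.3],[0,0,-20],0]]'

```text
time: 15.4
tcp_pos: [0.5447, 0.0421, 0.1772]
eef_rot: [-3.141, -0.0, 1.985]
wrist_force: [0.0, -0.2, -0.4]
finger_gap: 0.012
```

```bash
python3 st.py
```

```text
t 15.4 tcp [0.5447 0.0421 0.1772] rot [-3.1411e+00 -2.0000e-04  1.9846e+00] F [ 0.02 -0.17 -0.42] T [ 0.016 -0.021 -0.009] q6 -0.576 gap 0.012
cap-neck est mm (tool) [4.78052085e-01 5.03465755e-01 3.66893142e-04] flange h 7.744650834885514
```

It dropped: there's no contact now, and the flange was at 8.5 mm while in contact and turning. I'll lower straight down to follow the drop.

Call:
apply_moves --moves '[[[-0.2,-0.3,0.6],[0,0,0],0],[[-0.3,-0.4,1.2],[0,0,0],0],[[-0.3,-0.4,1.8],[0,0,0],0],[[-0.3,-0.4,2.4],[0,0,0],0],[[-0.3,-0.4,3.0],[0,0,0],0],[[-0.3,-0.4,3.6],[0,0,0],0],[[-0.3,-0.4,3.6],[0,0,0],0],[[-0.3,-0.4,3.6],[0,0,0],0]]'

```text
time: 16.4
tcp_pos: [0.5446, 0.0416, 0.1741]
eef_rot: [3.142, 0.0, 1.983]
wrist_force: [0.1, -0.3, -1.2]
finger_gap: 0.0119
```

```bash
python3 st.py
```

```text
t 16.4 tcp [0.5446 0.0416 0.1741] rot [3.1416e+00 1.0000e-04 1.9830e+00] F [ 0.08 -0.3  -1.24] T [0.01  0.034 0.016] q6 -0.576 gap 0.0119
cap-neck est mm (tool) [ 7.31888270e-02  2.16667755e-01 -6.96016656e-05] flange h 4.614087199155625
```

Call:
apply_moves --moves '[[[0,0,0.3],[0,0,0],0],[[0,0,0.6],[0,0,0],0],[[0,0,0.8],[0,0,0],0],[[0,0,1.0],[0,0,0],0],[[0,0,1.2],[0,0,0],0],[[0,0,1.3],[0,0,0],0],[[0,0,1.3],[0,0,0],0],[[0,0,1.3],[0,0,0],0]]'

```text
time: 17.4
tcp_pos: [0.5448, 0.0415, 0.1731]
eef_rot: [3.141, 0.0, 1.983]
wrist_force: [-1.8, 0.4, 5.7]
finger_gap: 0.0123
```

```bash
python3 st.py
```

```text
t 17.4 tcp [0.5448 0.0415 0.1731] rot [3.1412e+00 4.0000e-04 1.9830e+00] F [-1.78  0.39  5.66] T [0.034 0.231 0.014] q6 -0.576 gap 0.0123
cap-neck est mm (tool) [ 0.00190993  0.33067951 -0.0003319 ] flange h 3.5799206050011465
```

The drop is confirmed at h≈3.6 mm with light contact. Now I'll turn forwards, sinking 0.05 mm/deg.

Call:
apply_moves --moves '[[[0,0,0],[0,0,5],0],[[0,0,0.2],[0,0,11],0],[[0,0,0.5],[0,0,17],0],[[0,0,0.8],[0,0,23],0],[[0,0,1.1],[0,0,29],0],[[0,0,1.4],[0,0,35],0],[[0,0,1.7],[0,0,41],0],[[0,0,2.0],[0,0,47],0]]'

```text
time: 18.4
tcp_pos: [0.5447, 0.0414, 0.1708]
eef_rot: [3.141, 0.0, 1.159]
wrist_force: [-0.5, -0.3, 3.3]
finger_gap: 0.0118
```

```bash
python3 st.py
```

```text
t 18.4 tcp [0.5447 0.0414 0.1708] rot [3.1412e+00 3.0000e-04 1.1592e+00] F [-0.46 -0.34  3.3 ] T [-0.115  0.072  0.035] q6 0.248 gap 0.0118
cap-neck est mm (tool) [-6.71567977e-01  3.23253663e-01 -1.22035288e-04] flange h 1.3003823321665053
```

Call:
apply_moves --moves '[[[0.2,0,0.2],[0,0,4.5],0],[[0.3,-0.1,0.45],[0,0,9],0],[[0.3,-0.1,0.7],[0,0,13.5],0],[[0.3,-0.1,0.9],[0,0,18],0],[[0.3,-0.1,1.1],[0,0,22.5],0],[[0.3,-0.1,1.3],[0,0,27],0],[[0.3,-0.1,1.3],[0,0,31],0],[[0.3,-0.1,1.3],[0,0,35],0]]'

```text
time: 19.4
tcp_pos: [0.5448, 0.0419, 0.1696]
eef_rot: [3.141, -0.0, 0.55]
wrist_force: [0.2, -0.1, 4.1]
finger_gap: 0.0122
```

```bash
python3 st.py
```

```text
t 19.4 tcp [0.5448 0.0419 0.1696] rot [ 3.1414e+00 -4.0000e-04  5.4970e-01] F [ 0.22 -0.07  4.07] T [ 0.046 -0.014  0.094] q6 0.858 gap 0.0122
cap-neck est mm (tool) [-5.69007419e-01  2.08229104e-01 -2.33988886e-04] flange h 0.0515209055169108
```

Call:
apply_moves --moves '[[[0,0,0],[0,0,2],0],[[0,0,0],[0,0,4],0],[[0,0,0],[0,0,6],0],[[0,0,0],[0,0,8],0],[[0,0,0],[0,0,10],0],[[0,0,0],[0,0,12],0],[[0,0,0],[0,0,14],0],[[0,0,0],[0,0,14],0]]'

```text
time: 20.4
tcp_pos: [0.5448, 0.0419, 0.1695]
eef_rot: [3.141, -0.0, 0.307]
wrist_force: [0.6, 0.9, 5.1]
finger_gap: 0.0121
```

```bash
python3 st.py
```

```text
t 20.4 tcp [0.5448 0.0419 0.1695] rot [ 3.1414e+00 -2.0000e-04  3.0680e-01] F [0.61 0.93 5.08] T [ 0.019 -0.341 -0.032] q6 1.101 gap 0.0121
cap-neck est mm (tool) [-8.02023510e-01  3.45819849e-01 -2.37877727e-04] flange h 0.03865625655652405
```

Call:
apply_moves --moves '[[[0.3,0,0],[0,0,2],0],[[0.3,0,0],[0,0,4],0],[[0.3,0,0],[0,0,6],0],[[0.3,0,0],[0,0,8],0],[[0.3,0,0],[0,0,10],0],[[0.3,0,0],[0,0,12],0],[[0.3,0,0],[0,0,14],0],[[0.3,0,0],[0,0,16],0]]'

```text
time: 21.4
tcp_pos: [0.545, 0.042, 0.1696]
eef_rot: [3.141, -0.0, 0.026]
wrist_force: [0.3, 0.0, 5.3]
finger_gap: 0.0115
```

```bash
python3 st.py
```

```text
t 21.4 tcp [0.545  0.042  0.1696] rot [ 3.1415e+00 -1.0000e-04  2.6200e-02] F [0.31 0.05 5.35] T [-0.025 -0.192  0.186] q6 1.382 gap 0.0115
cap-neck est mm (tool) [-7.23328054e-01  3.64439627e-01 -1.09810950e-04] flange h 0.05253306590768947
```

Torque is now 0.19 N m with the flange at about 0 mm, so the cap is snug. I'll release and back off.

Call:
apply_moves --moves '[[[0,0,-0.4],[0,0,0],0],[[0,0,-0.4],[0,0,0],15],[[0,0,-0.4],[0,0,0],25],[[0,0,-0.4],[0,0,0],35],[[0,0,-0.4],[0,0,0],40],[[0,0,-0.4],[0,0,0],40],[[0,0,-5],[0,0,0],40],[[0,0,-15],[0,0,0],40]]'

```text
time: 22.4
tcp_pos: [0.5447, 0.042, 0.1848]
eef_rot: [-3.142, 0.001, 0.028]
wrist_force: [-0.2, 0.2, 0.3]
finger_gap: 0.0396
```

Call:
apply_moves --moves '[[[0,0,-20],[0,0,0],40],[[0,0,-40],[0,0,0],40],[[0,0,-60],[0,0,0],40],[[0,0,-80],[0,0,0],40],[[0,0,-95],[0,0,0],40],[[0,0,-100],[0,0,0],40],[[0,0,-100],[0,0,0],40],[[0,0,-100],[0,0,0],40]]'

```text
time: 23.4
tcp_pos: [0.5447, 0.042, 0.2837]
eef_rot: [-3.142, 0.001, 0.028]
wrist_force: [0.3, 0.7, -0.7]
finger_gap: 0.0397
```

```bash
python3 st.py; python3 - <<'E'
from h import *
s=telemetry.observe();im=vision.get_image("wrist")[:,:,::-1];c=cam("wrist",s)
p=w2px(c,[[.5454,.0415,.182]])[0];print(p)
cv2.imwrite("pics/w5.png",im)
# flange circle fit at underside/top plane
u,v=p;print(w2px(c,[[.5454+.03*np.cos(a),.0415+.03*np.sin(a),.182] for a in(0,1.57,3.14,4.71)]).round(1))
x0=int(u-130);y0=int(max(0,v-110))
a=im[y0:y0+220,x0:x0+260];print(x0,y0)
cv2.imwrite("pics/c5.png",cv2.resize(np.clip(a*1.6,0,255).astype(np.uint8),None,fx=2.7,fy=2.7,interpolation=cv2.INTER_CUBIC))
E
```

```text
t 23.4 tcp [0.5447 0.042  0.2837] rot [-3.1415e+00  1.1000e-03  2.8300e-02] F [ 0.26  0.67 -0.66] T [-0.003  0.024 -0.015] q6 1.38 gap 0.0397
cap-neck est mm (tool) [-1.02259309e+00  3.42205468e-01  8.38076492e-04] flange h 114.20267051373972
[323.53051787 230.27791864]
[[361.7 231.3]
 [324.7 192.1]
 [285.3 229.2]
 [322.3 266.4]]
193 120
```

View pics/c5.png

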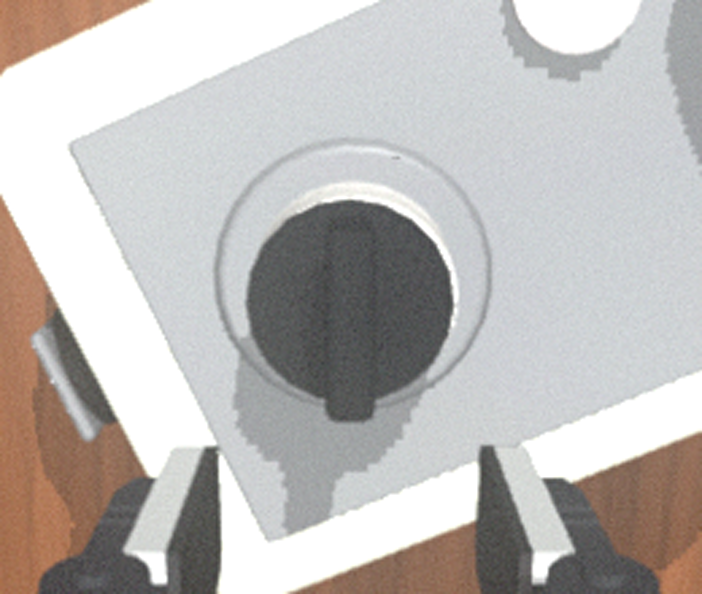

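The cap sits centred on the neck at (322.6,231.5) px against an expected (323.5,230.3). It is upright, its bar is still aligned with the jaws so it didn't slip, and the gripper is clear.

```bash
python3 -c "
from plant import job_done;print(job_done())"
```

```text
the job is handed in; nothing more can be done
None
```

I took the cap from the lavender dish, screwed it home on the steam cleaner, released it, and handed the job in at about 23.5 s of the 61 s allowed. `job_done()` gave no verdict.

- **Turning back:** The cap rested on the thread at about 7.3 mm flange height. It climbed to about 8.5 mm under roughly 4 N of contact while turning, then dropped off the rib and rested again at about 3.6 mm.
- **Turning forward:** I turned it until the flange was about 0.05 mm above the rim by my reckoning, with a resisting torque of about 0.19 N m.
- **Forces:** The highest force I saw on the thread was about 10 N. I only got readings at the end of each move call.
- **Final look:** The wrist picture showed the cap upright and centred within about 0.5 mm, with the gripper open and well clear. I didn't take a last overall picture of the other things on the counter, but I felt no unexpected contact.

**What disagreed:** My first grasp closed on nothing. The finger tips really end about 30 mm behind the reported TCP, so I went about 21 mm lower for the second grasp, which held.

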